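# Hang the tube carrier on its travel peg behind the drop keeper

## Robot

A 6-joint arm with a two-finger parallel gripper is mounted at the origin on the work surface. World frame = base frame: x ahead of the robot, y to its left, z up, the work surface at z = 0. Lengths are in m, angles in rad, forces in N, time in s.
With the tool pointing down it reaches from about 0.3 to 0.875 m from the base axis. Payload 6.4 kg.
Tool frame: the origin (TCP) lies at the very end of the fingers, on their centre line; the grasp point (between the pads) lies 19 mm behind it; y points along the fingers, z is the direction in which the jaws open and shut, and the axes are right-handed (so a half turn about y gives the same grasp; the last joint's range is limited). The gripper opens to 85 mm and grips with 20 to 120 N. Pads are 22 mm wide; open, the fingers measure 114 mm over their backs; the gripper's body (76 mm by 85 mm) begins 54 mm behind the grasp point. The pads swing forward as they close: fully open they stand 13 mm farther back than shut.
Start: joints at [1.106, 0.181, 1.607, -0, 1.354, -0.206], TCP at [0.147, 0.556, 0.231] pointing down, gripper open.
Joint ranges: [-2.99, 2.99], [-0.89, 2.07], [0.3, 2.58], [-1.14, 4.28], [0, 2.63], [-3.12, 3.12]. Speed limits (rad/s): [2.57, 2.57, 3.01, 3.14, 3.14, 3.14].

## Interface

Orientations are given as [roll, pitch, yaw] about the fixed x, y, z axes, in that order (R = Rz(yaw) Ry(pitch) Rx(roll)).
In Python, from bench import readout, viewer, hand_in gives the robot as it stands.
- The arm moves only by the tool send_rows, never from a script. Its argument "motion" is text: rows parted by semicolons, each of 5 numbers parted by spaces: the closure, from 0 (fully open) to 1 (shut), then the shift along the tool's x, y, z in mm, then the turn about the tool's y in degrees. A call has exactly 5 rows; each row shifts and turns the commanded pose from where the row before left it, along the tool's axes as they then stand; what a row does not reach is not made up. A row lasts 1/8 s, in which the tool goes at most 62.5 mm and 10.7 degrees, less where a joint would pass 70% of its speed; a pose out of reach is approached as far as the arm can. A call is refused whole if a number of a shift passes 62.5 or a number of a turn 10.7, either way. A call with a gripper value outside its range is refused whole. The fingers move at their own pace and stop on an object; "force" is the grip in N (left out, the last holds). Time passes only in rows, so rows that do not move let the fingers close, or fill a call up. It gives the time, the measured TCP pose, the force and the opening at its end, in the units of the state.
- readout.observe(): the state, without advancing time (a new reading comes with each control period).
- viewer.capture(name): name is "scene" or "top" or "wrist"; returns the picture (480x640x3 uint8, red, green, blue); there is no depth.
- viewer.get_calibration(name): a dict with "vfov" (degrees; the focal length in pixels is half the picture's height over the tangent of half this angle, whatever the lens; pixels are square), "cx", "cy" (the principal point, pixels), "R" (3x3) and "t" (3): a world point X has camera coordinates R X + t. Camera axes: x right, y down, z forward; pixel columns grow to the right and rows downward; lengths in m; the calibration is good to about 2 mm. The wrist camera is an equidistant fisheye: a pixel r from the principal point sees the ray r / f radians off the axis. A picture is of the moment at which its call begins: read the wrist's pose just before it. get_calibration takes no time and is no camera call; for the wrist camera it gives the pose at the moment of the call.
- hand_in(): hands the job in, once; it reports no verdict.
Trained networks look in the newest picture that a camera, given by its name, has taken for a name from the list of things; names that differ only in an ending like _2 or _b are one class to them, and where a whole thing is asked for, a point or a joint stands for the part that bears it (a point fixed in the world has none). Each returns a list of dicts, best first, with "conf" (0 to 1); they miss things now and then, are a little off and sometimes report something else, mostly with a low value. They report only what shows in the picture. A call takes as long as a camera call. They do not tell look-alikes from the thing itself.
- viewer.boxes_of(camera, target): "at" ([column, row] in pixels, amid what is visible of it).
- viewer.outline_of(camera, target): "mask" (480x640 bool, what is visible of it) and "at" ([column, row] in pixels, amid what is visible of it).
The state is a dict: "clock": time; "joint_pos": joint angles; "joint_vel": joint speeds; "joint_torque": joint torques, N m; "tool_pos": TCP position; "orientation": TCP orientation; "wrist_force": force on the tool from outside, world axes, zero at the start; "moment": the same for the moment, N m; "grip_width": opening from 0.0 (shut) to 1.0 (fully open).
Only numpy, scipy, OpenCV 4.12 (cv2) and the standard library are available. Lean on these libraries where they do the work, as an engineer would, in place of code of your own. Each camera call takes 0.05 s, during which the arm holds its last target. There are 200 camera calls.

## Task

Before the mobile lab drives off, hang the tube carrier that has an eye on the travel peg: slide the eye along the peg past the drop keeper, which swings inward and up, until the keeper falls shut behind it, then draw the carrier gently back against the fallen keeper to prove that it holds. Leave it hanging there freely with the keeper down. Keep it upright, and leave the other carrier, the canister and the jar where they are.

Things in the scene. Friction and masses are not known exactly. Their poses are not given: they have to be found in the camera images.
- carrier_eye (a point): Centre of the round eye (through hole, 34 mm across, axis along y) in the aluminium plate of the loose tube carrier to hang. The upright plate is 50 mm wide (x), 10 mm thick (y), straight-sided; its top edge is 29 mm above this point. z is up; front and back are alike. The plate can be pinched from above across its 50 mm width at the eye's height.
- carrier_foot (a point): Centre of the underside of the same carrier, 92 mm below its eye: a white block 60 (x) x 40 (y) x 40 mm high, on which it stands, with steel tube ends 12 mm high on its top. The plate with the eye rises from the block's middle. In all about 0.3 kg (it varies), low centre of mass.
- stand: Fixed travel-peg stand. Origin: centre of the underside of its foot plate, 90 (x) x 170 (y) x 8 mm. At its y = +77 mm a grey sleeve (34 x 30 mm, top at z = 125 mm) holds a steel column that carries the peg. The column is clamped at a height that differs each time and is not given; it bears a firm touch (over 25 N). Nothing of the stand is higher than the peg's top face.
- peg_line (a point): Point on the foot plate's top, 8 mm above the bench, straight below the peg's free tip (stand x = 0, y = -48 mm). The peg is a level steel channel 16 mm wide, 14 mm high, closed on top, open below, running along the stand's y from this tip 116 mm to the column (face at y = +68 mm). Its top face lies 157 to 207 mm above the bench: feel or look for it.
- keeper (a joint): Angle (rad) of the drop keeper: a steel bar 6 x 6 x 42 mm, 40 g, hanging from a pin in the peg at stand y = -33 mm, 7 mm below the peg's top face. 0: hangs straight down, barring the way. It swings only towards the column (growing, to 1.45, folded into the channel), lifted by under 2 N, and falls back by its weight.
- keeper_line (a point): Point on the foot plate's top straight below the keeper's pin (stand y = -33 mm). Pulled towards the tip, the keeper meets a firm stop and does not give; pinched by its plate, the carrier then tilts a little in the grip (1 to 2 mm at 5 N). An eye held with the peg at its centre lets the keeper fall once its plate is wholly 36 mm or more beyond the pin. When the carrier hangs, the eye's centre is 15 mm below the peg's top face.
- spare_mid (a point): Mid-height (60 mm up) of the other tube carrier, same size and block, but its plate is solid and has no eye. Not to be moved.
- canister: Round stainless steel gas canister, 144 mm across, 204 mm high with its wire guard, 1.8 kg. Origin at the centre of its underside. Not to be moved.
- jar: Small amber jar with a black cap, 44 mm across, 55 mm high. Origin at the centre of its underside. Not to be moved.
There are look-alikes about, which are no part of the job. Leave any orange or purple look-alike of the part that bears carrier_eye alone. Of the things like the stand, leave any that is yellow; of the rest the larger one is meant.

How it is judged:
On the way, in this order (a step that is already met when the one before it is completed fails the run):
1. the keeper is lifted by the carrier (value of joint keeper above 0.4 rad and contact force between carrier and keeper above 0.02 N), for 0.05 s.
2. the eye is on the peg inward of the keeper, which has fallen down again (y of carrier_eye in the frame of stand between -0.032 and 0.055 m and x of carrier_eye in the frame of stand between -0.018 and 0.018 m and z of carrier_eye in the frame of stand between 0.125 and 0.215 m and value of joint keeper below 0.15 rad), for 0.2 s.
3. the carrier is drawn back against the fallen keeper with more than 2 N (y of carrier_eye in the frame of stand between -0.05 and 0.055 m and value of joint keeper below 0.02 rad and x of carrier_eye in the frame of stand between -0.018 and 0.018 m and z of carrier_eye in the frame of stand between 0.125 and 0.215 m and contact force between carrier and keeper above 2 N), for 0.1 s.
At the end, for the whole second after the job is handed in: The carrier hangs by its eye from the peg, borne by the stand, upright within 0.3 rad, hardly swinging (under 0.08 m/s); eye centre from 32 mm tipward to 55 mm columnward of the stand origin, within 18 mm of the peg line, 125 to 215 mm above the bench; keeper down (below 0.15 rad) (all of step 2 and contact force between carrier and stand above 0.5 N and angle between carrier_eye's own z axis and vertical below 0.3 rad and linear speed of carrier below 0.08 m/s); the robot touches nothing.
It fails at once if the keeper is forced with more than 25 N (contact force between carrier and keeper above 25 N).
It fails at once if the carrier is tipped by more than 0.5 rad (angle between carrier_eye's own z axis and vertical above 0.5 rad).
It fails at once if the other carrier, the canister or the jar is moved by more than 20 mm (distance of any of spare_mid, canister, jar from where it was at the start of the episode above 0.02 m).
It also fails if it takes over 69 s, if anything falls off the work surface, if the arm or the gripper's body presses on something with over 40 N, if the wrist force passes 120 N, or if a joint passes its speed limit or range.

## Working session

There is one attempt and no reset: what is moved stays moved. The work goes in short steps, Python scripts to look and compute and a tool call to move; the robot and the scene stay as the last step left them, time stands still between calls to the robot, and variables do not carry over. Pictures are saved under pics/ and viewed, about 8 in all and at most 12, crops included, and the job is handed in when it is done.

Besides the shell and the picture viewer there is one more tool, called by a JSON object that holds its "op" and its "data". send_rows: Moves the arm, as the interface text tells. Its arguments: {"type":"object","properties":{"motion":{"type":"string"},"force":{"type":"number"}},"required":["motion"]}

```bash
mkdir -p pics; ls; python3 - <<'E'
from bench import readout, viewer
import cv2,numpy as np
print(readout.observe())
ims=[]
for c in("scene","top"):
    im=viewer.capture(c); cv2.imwrite(f"pics/{c}0.png",im[:,:,::-1])
    k=viewer.get_calibration(c); print(c,k)
    for n in("carrier_eye","carrier_foot","stand","peg_line","keeper","keeper_line","spare_mid","canister","jar"):
        print(n,[(np.round(d["at"]).tolist(),round(d["conf"],2)) for d in viewer.boxes_of(c,n)][:5])
E
```

```text
pics
{'clock': 0.0, 'joint_pos': array([ 1.10572191e+00,  1.81564011e-01,  1.60800658e+00, -8.41703800e-06,
        1.35379592e+00, -2.06292627e-01]), 'joint_vel': array([ 0.00127451,  0.00010959,  0.00109472,  0.00140159, -0.00269876,
        0.00118582]), 'joint_torque': array([ 1.04730592e-03, -4.44869578e+01, -3.51340091e+01, -1.91895870e-04,
        9.20004066e-03, -1.37005432e-05]), 'tool_pos': array([0.14687246, 0.5553538 , 0.23037193]), 'orientation': array([-1.57253426e+00,  3.55302519e-04, -2.58780280e-01]), 'wrist_force': array([ 0.31401028, -0.30058252,  0.55249579]), 'moment': array([0.06370187, 0.04667566, 0.02036586]), 'grip_width': 0.9999746261987037}
scene {'vfov': 57.1472735127534, 'cx': 326.01694004318995, 'cy': 241.96378266069485, 'R': array([[-0.49085979,  0.87118004,  0.01010006],
       [ 0.71312238,  0.40840926, -0.56978798],
       [-0.50051287, -0.27248343, -0.82172966]]), 't': array([ 0.26456638, -0.36182949,  1.27595229])}
carrier_eye [([284.0, 178.0], 0.96), ([238.0, 186.0], 0.73), ([219.0, 157.0], 0.69)]
carrier_foot [([216.0, 155.0], 0.71), ([236.0, 187
[... 450 characters left out ...]
': 233.30810844906333, 'R': array([[ 0.01891287, -0.99980433, -0.00579719],
       [-0.99500084, -0.01825269, -0.09818431],
       [ 0.09805929,  0.00762516, -0.99515136]]), 't': array([0.01982869, 0.56014693, 1.24741155])}
carrier_eye [([472.0, 278.0], 0.76), ([431.0, 257.0], 0.73)]
carrier_foot [([432.0, 256.0], 0.91), ([473.0, 282.0], 0.84), ([395.0, 286.0], 0.63)]
stand [([265.0, 231.0], 0.86), ([176.0, 220.0], 0.66), ([250.0, 294.0], 0.56)]
peg_line [([178.0, 221.0], 0.94), ([250.0, 296.0], 0.92)]
keeper []
keeper_line [([178.0, 223.0], 0.96), ([264.0, 231.0], 0.64), ([251.0, 299.0], 0.62)]
spare_mid [([364.0, 253.0], 0.57)]
canister [([449.0, 184.0], 0.62)]
jar [([347.0, 177.0], 0.81)]
```

View pics/scene0.png

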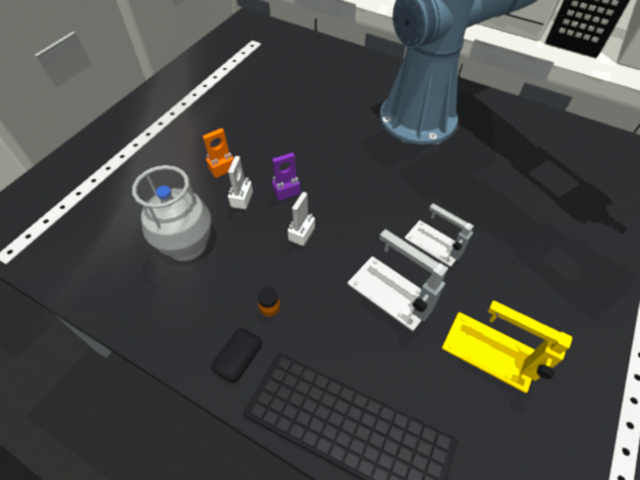

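View pics/top0.png

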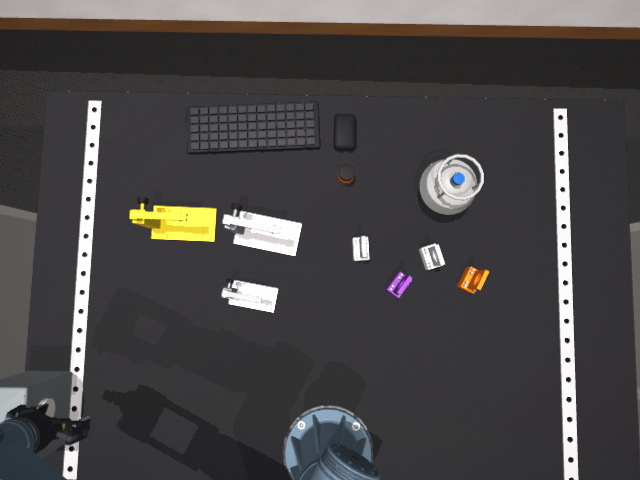

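Two non-coloured carriers are in view: scene (239,185) / top (432,257), and scene (301,222) / top (361,248). The orange and purple ones are look-alikes. For the stands, the large white one at scene (398,284) / top (265,232) is meant. The smaller one at (442,238) and the yellow one are not. I'll enlarge both areas to confirm.

```bash
python3 - <<'E'
import cv2,numpy as np
s=cv2.imread("pics/scene0.png");t=cv2.imread("pics/top0.png")
f=lambda im,x,y,w,h:cv2.resize(im[y:y+h,x:x+w],(400,300),interpolation=cv2.INTER_CUBIC)
cv2.imwrite("pics/crop.png",np.vstack([np.hstack([f(s,215,145,112,84+20),f(s,340,220,112,84+24)]),np.hstack([f(t,340,225,112,84),f(t,212,190,112,84)])]))
E
```

```text
(no output)
```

View pics/crop.png

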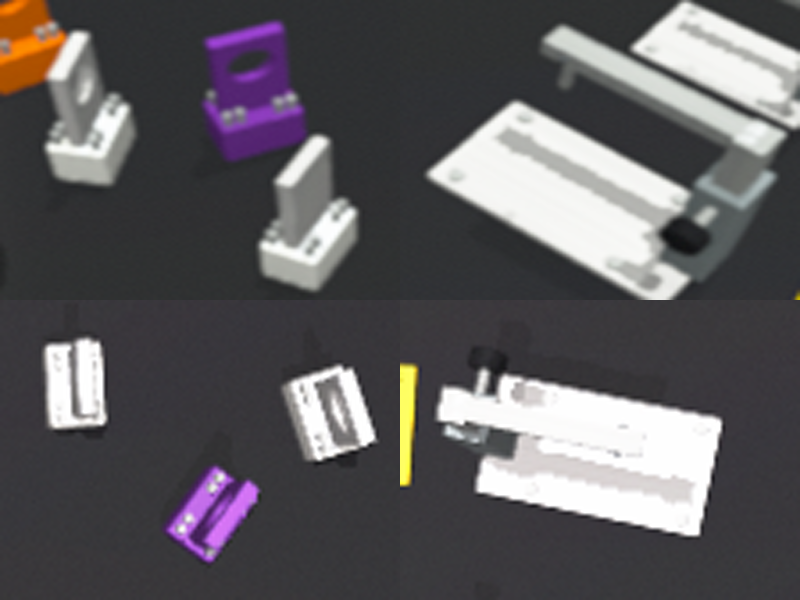

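```bash
cat > h.py <<'E'
import numpy as np,cv2
from scipy.optimize import minimize
def proj(k,X):
    c=X@k["R"].T+k["t"]; f=240/np.tan(np.radians(k["vfov"]/2))
    return np.c_[k["cx"]+f*c[:,0]/c[:,2],k["cy"]+f*c[:,1]/c[:,2]]
def box(x0,x1,y0,y1,z0,z1): return np.array([[x,y,z] for x in(x0,x1) for y in(y0,y1) for z in(z0,z1)])
def place(P,x,y,a):
    c,s=np.cos(a),np.sin(a); return P@np.array([[c,s,0],[-s,c,0],[0,0,1]])+[x,y,0]
def sil(k,parts,x,y,a,S=4):
    m=np.zeros((480*S,640*S),np.uint8)
    for P in parts:
        q=cv2.convexHull(((proj(k,place(P,x,y,a))+.5)*S*16).astype(np.int32))
        cv2.fillConvexPoly(m,q,1,shift=4)
    return cv2.resize(m.astype(np.float32),(640,480),interpolation=cv2.INTER_AREA)
def ground(k,uv,z):
    f=240/np.tan(np.radians(k["vfov"]/2)); d=k["R"].T@[(uv[0]-k["cx"])/f,(uv[1]-k["cy"])/f,1]; o=-k["R"].T@k["t"]
    return (o+d*(z-o[2])/d[2])[:2]
carrier=[box(-.03,.03,-.02,.02,0,.04),box(-.025,.025,-.005,.005,.04,.121)]
def stand(h): return [box(-.045,.045,-.085,.085,0,.008),box(-.017,.017,.062,.092,0,.125),box(-.008,.008,-.048,.07,h-.014,h),box(-.008,.008,.068,.084,.12,h)]
def fit(views,parts,p0,step):
    def cost(p): return sum(((sil(k,parts(p),*p[:3])-m)**2).sum() for k,m in views)
    s=np.vstack([p0]+[np.array(p0)+np.eye(len(p0))[i]*step[i] for i in range(len(p0))])
    r=minimize(cost,p0,method="Nelder-Mead",options=dict(initial_simplex=s,maxiter=200,xatol=1e-4,fatol=.1)); return r.x,r.fun
E
cat > m.py <<'E'
from h import *
from bench import viewer,readout
K={c:viewer.get_calibration(c) for c in("scene","top")}
for c in K: viewer.capture(c)
def mask(c,n,at):
    d=[d for d in viewer.outline_of(c,n) if np.hypot(*(np.array(d["at"])-at))<15]
    return d[0]["mask"].astype(np.float32) if d else None
for name,n,ats,parts in(("carrier","carrier_eye",((239,184),(432,257)),lambda p:carrier),("spare","spare_mid",((301,223),(362,250)),lambda p:carrier),("stand","stand",((398,284),(265,232)),lambda p:stand(p[3]))):
    V=[(c,mask(c,n,a)) for c,a in zip(K,ats)]; V=[(K[c],m) for c,m in V if m is not None]
    print(name,len(V),[m.sum() for _,m in V])
    g=ground(K["top"],ats[1],.03)
    for a0 in ((-.2,) if name=="stand" else (1.9,1.3)):
        best=fit(V,parts,[*g,a0]+([.18] if name=="stand" else []),[.01,.01,.2,.02])
        print(name,best[0].round(4),best[1].round(1))
        if V and len(V)==2:
            for v in V: print("  single",fit([v],parts,best[0],[.005,.005,.1,.01])[0].round(4))
for n,at in(("canister",(450,184)),("jar",(347,175))): print(n,ground(K["top"],at,.05))
E
python3 m.py
```

```text
carrier 2 [np.float32(802.0), np.float32(447.0)]
carrier [ 0.5028 -0.2601  3.5154] 73.0
  single [ 0.5019 -0.2605  3.5353]
  single [ 0.5044 -0.2606  3.4582]
carrier [ 0.5031 -0.26    0.3784] 72.9
  single [ 0.5017 -0.2606  0.3927]
  single [ 0.5044 -0.2601  0.336 ]
spare 2 [np.float32(824.0), np.float32(418.0)]
spare [ 0.5239 -0.0758  2.2903] 519.9
  single [ 0.5238 -0.0738  2.125 ]
  single [ 0.5207 -0.0774  3.1798]
spare [ 0.5198 -0.0767  0.1168] 96.9
  single [ 0.5204 -0.076   0.1369]
  single [ 0.5209 -0.0771  0.0553]
stand 2 [np.float32(4422.0), np.float32(2504.0)]
stand [ 0.5592  0.1722 -0.1871  0.1797] 313.7
  single [ 0.5588  0.1724 -0.1788  0.1787]
  single [ 0.5597  0.1716 -0.2     0.1859]
canister [ 0.6927761  -0.30535767]
jar [ 0.71189528 -0.03673187]
```

The eye carrier is the white one at scene (239,185), because the crop shows its hole. The spare at (301,222) is solid. The large white stand fits with its peg top at about 0.18. Moving over now.

{"op": "send_rows", "data": {"motion": "0 37 0 -47 0;0 37 0 -47 0;0 37 0 -47 0;0 37 0 -47 0;0 37 0 -47 0", "force": 40}}

```text
clock: 2.02
tool_pos: [0.2663, 0.2798, 0.2316]
orientation: [-1.57, -0.001, -0.258]
wrist_force: [1.0, -0.7, 0.2]
grip_width: 0.998
```

{"op": "send_rows", "data": {"motion": "0 37 0 -47 0;0 37 0 -47 0;0 37 0 -47 0;0 37 0 -47 0;0 37 0 -47 0"}}

```text
clock: 2.65
tool_pos: [0.3852, 0.0047, 0.2318]
orientation: [-1.571, -0.002, -0.259]
wrist_force: [1.1, 0.8, 0.3]
grip_width: 0.999
```

{"op": "send_rows", "data": {"motion": "0 0 0 0 10.7;0 0 0 0 10.7;0 0 0 0 10.7;0 0 0 0 10.7;0 0 0 0 10.7"}}

```text
clock: 3.28
tool_pos: [0.3846, 0.0068, 0.2314]
orientation: [-1.571, -0.0, -1.199]
wrist_force: [-0.4, -0.8, -0.1]
grip_width: 1.004
```

```bash
cat >> h.py <<'E'
def togo(X,yaw):
    from bench import readout
    o=readout.observe(); y=o["orientation"][2]; d=np.array(X)-o["tool_pos"]; c,s=np.cos(y),np.sin(y)
    print("pos",o["tool_pos"].round(4),"rpy",o["orientation"].round(3),"F",o["wrist_force"].round(2),"t",round(o["clock"],2),"g",round(o["grip_width"],3))
    print("shift x,y,z mm",np.round([1e3*(c*d[0]+s*d[1]),-1e3*d[2],1e3*(-s*d[0]+c*d[1])],1),"turn",np.degrees(y-yaw).round(1))
E
python3 -c "
from h import *
togo([.503,-.26,.19],.378-np.pi/2)"
```

```text
pos [0.3846 0.0068 0.2314] rpy [-1.571 -0.    -1.199] F [-0.37 -0.8  -0.12] t 3.27 g 1.004
shift x,y,z mm [291.6  41.4  13.4] turn -0.3
```

{"op": "send_rows", "data": {"motion": "0 58 8 2.5 0;0 58 8 2.5 0;0 58 8 2.5 0;0 58 8 2.5 0;0 58 8 2.5 0"}}

```text
clock: 3.9
tool_pos: [0.5039, -0.26, 0.1911]
orientation: [-1.57, -0.0, -1.193]
wrist_force: [0.6, 0.9, 0.2]
grip_width: 1.004
```

{"op": "send_rows", "data": {"motion": "0 0 0 0 0;0 0 0 0 0;0 0 0 0 0;0 0 0 0 0;0 0 0 0 0"}}

```text
clock: 4.53
tool_pos: [0.5034, -0.2575, 0.1919]
orientation: [-1.57, -0.001, -1.192]
wrist_force: [-0.6, -1.5, 0.3]
grip_width: 0.999
```

```bash
python3 - <<'E'
from h import *
from bench import viewer
togo([.503,-.26,.073],.378-np.pi/2)
k=viewer.get_calibration("wrist"); im=viewer.capture("wrist").copy(); print(k["vfov"],k["cx"],k["cy"])
f=240/np.tan(np.radians(k["vfov"]/2))
for P in place(np.vstack([carrier[0][4:],carrier[0][:4],carrier[1]]),.503,-.26,.378):
    c=k["R"]@P+k["t"]; r=np.hypot(c[0],c[1]); q=f*np.arctan2(r,c[2])*c[:2]/r
    cv2.circle(im,(int(k["cx"]+q[0]),int(k["cy"]+q[1])),3,(255,0,0) if P[2]>.1 else (0,255,0),-1)
cv2.imwrite("pics/w1.png",im[:,:,::-1])
E
```

```text
pos [ 0.5034 -0.2575  0.1919] rpy [-1.570e+00 -1.000e-03 -1.192e+00] F [-0.57 -1.47  0.27] t 4.53 g 0.999
shift x,y,z mm [  2.2 118.9  -1.3] turn 0.1
65.70646984690485 315.6490475114564 238.46680438884047
```

View pics/w1.png

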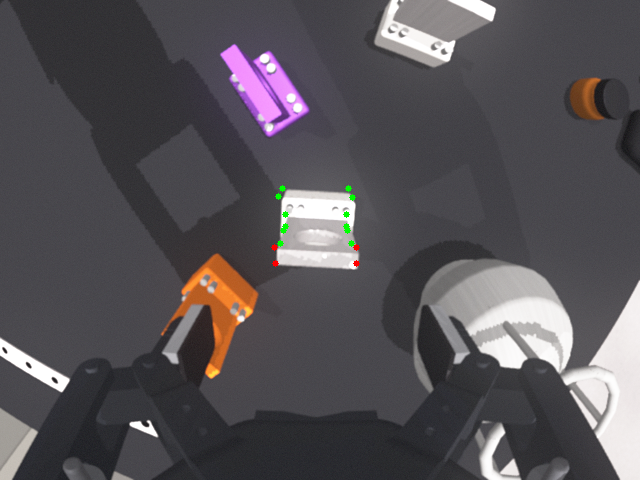

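The picture shows the eye carrier centred between the jaws at about (317,245). My projected model sits 2–3 px short, which is about 2–3 mm along tool +x and 1 mm along +z. I'll correct that and descend.

{"op": "send_rows", "data": {"motion": "0 2 25 1 0;0 1 25 1 0;0 1 25 0 0;0 0 23 0 0;0 0 22 0 0"}}

```text
clock: 5.2
tool_pos: [0.5066, -0.2609, 0.0707]
orientation: [-1.571, -0.0, -1.192]
wrist_force: [0.4, -0.4, -0.7]
grip_width: 0.997
```

{"op": "send_rows", "data": {"motion": "0.3 0 0 0 0;0.4 0 0 0 0;0.6 0 0 0 0;0.8 0 0 0 0;0.8 0 0 0 0", "force": 40}}

```text
clock: 5.82
tool_pos: [0.5072, -0.2617, 0.0725]
orientation: [-1.57, -0.002, -1.193]
wrist_force: [-1.8, 0.1, 7.3]
grip_width: 0.577
```

{"op": "send_rows", "data": {"motion": "0.8 0 0 0 0;0.8 0 0 0 0;0.8 0 0 0 0;0.8 0 -10 0 0;0.8 0 -20 0 0"}}

```text
clock: 6.45
tool_pos: [0.5054, -0.2599, 0.1003]
orientation: [-1.572, 0.003, -1.193]
wrist_force: [0.6, -0.2, -3.3]
grip_width: 0.579
```

{"op": "send_rows", "data": {"motion": "0.8 0 -27 0 0;0.8 0 -27 0 0;0.8 0 -27 0 0;0.8 0 -27 0 0;0.8 0 -27 0 0"}}

```text
clock: 7.08
tool_pos: [0.5061, -0.2604, 0.2368]
orientation: [-1.571, 0.001, -1.192]
wrist_force: [0.1, -0.3, -4.1]
grip_width: 0.575
```

{"op": "send_rows", "data": {"motion": "0.8 0 0 0 6.5;0.8 0 0 0 6.5;0.8 0 0 0 6.5;0.8 0 0 0 6.5;0.8 0 0 0 6.4"}}

```text
clock: 7.7
tool_pos: [0.5061, -0.2604, 0.2358]
orientation: [-1.572, 0.001, -1.762]
wrist_force: [-1.0, 0.4, -3.4]
grip_width: 0.576
```

```bash
python3 -c "
from h import *
S=lambda x,y:place(np.array([[x,y,0]]),.559,.172,-.187)[0,:2]
togo([*S(0,-.105),.235],-.187-np.pi/2)"
```

```text
pos [ 0.5061 -0.2604  0.2358] rpy [-1.572e+00  1.000e-03 -1.762e+00] F [-1.03  0.44 -3.41] t 7.7 g 0.576
shift x,y,z mm [-329.6    0.8  -29.7] turn -0.2
```

{"op": "send_rows", "data": {"motion": "0.8 -55 0 -5 0;0.8 -55 0 -5 0;0.8 -55 0 -5 0;0.8 -55 0 -5 0;0.8 -55 0 -5 0"}}

```text
clock: 8.32
tool_pos: [0.5326, 0.0159, 0.2361]
orientation: [-1.572, 0.0, -1.758]
wrist_force: [0.4, -0.2, -3.9]
grip_width: 0.584
```

{"op": "send_rows", "data": {"motion": "0.8 -40 0 -3 0;0.8 -15 0 -2 0;0.8 0 0 0 0;0.8 0 0 0 0;0.8 0 0 0 0"}}

```text
clock: 8.95
tool_pos: [0.5386, 0.0675, 0.2362]
orientation: [-1.571, -0.0, -1.76]
wrist_force: [0.3, 0.0, -3.9]
grip_width: 0.582
```

```bash
python3 - <<'E'
from h import *
from bench import viewer,readout
p=np.array([.559,.172,-.187])
S=lambda x,y:place(np.array([[x,y,0]]),*p)[0,:2]
togo([*S(0,-.105),.154],-.187-np.pi/2)
o=readout.observe()
def wproj(k,X):
    f=240/np.tan(np.radians(k["vfov"]/2)); c=X@k["R"].T+k["t"]; r=np.hypot(c[:,0],c[:,1])
    return np.array([k["cx"],k["cy"]])+c[:,:2]*(f*np.arctan2(r,c[:,2])/r)[:,None]
kw=viewer.get_calibration("wrist"); w=viewer.capture("wrist").copy()
s=viewer.capture("scene").copy(); ks=viewer.get_calibration("scene")
cv2.imwrite("pics/w2raw.png",w[:,:,::-1]);cv2.imwrite("pics/s2raw.png",s[:,:,::-1])
tp=o["tool_pos"];C=[b+[0,0,tp[2]+.019-.092] for b in carrier]
def draw(im,pr,k,W,scale,off):
    im=cv2.resize(im,None,fx=scale,fy=scale,interpolation=cv2.INTER_CUBIC)
    for q in pr(k,W): 
        u=(q+.5-off)*scale; cv2.circle(im,tuple(int(v) for v in u),2,(255,0,0),-1)
    return im
W=np.vstack([place(np.vstack([stand(.18)[0][1::2],stand(.18)[2][[0,1,3,5,7]]]),*p),place(np.vstack([C[0],C[1][1::2]]),tp[0],tp[1],-.187)])
a=draw(w,wproj,kw,W,1,0)
b=draw(s[150:330,320:470],proj,ks,W,600/180,np.array([320,150]))
cv2.imwrite("pics/w2.png",a[:,:,::-1]);cv2.imwrite("pics/s2.png",b[:,:,::-1])
E
```

```text
pos [0.5386 0.0675 0.2362] rpy [-1.571 -0.    -1.76 ] F [ 0.3   0.02 -3.9 ] t 8.95 g 0.582
shift x,y,z mm [-1.5 82.2  0.6] turn -0.1
```

View pics/w2.png

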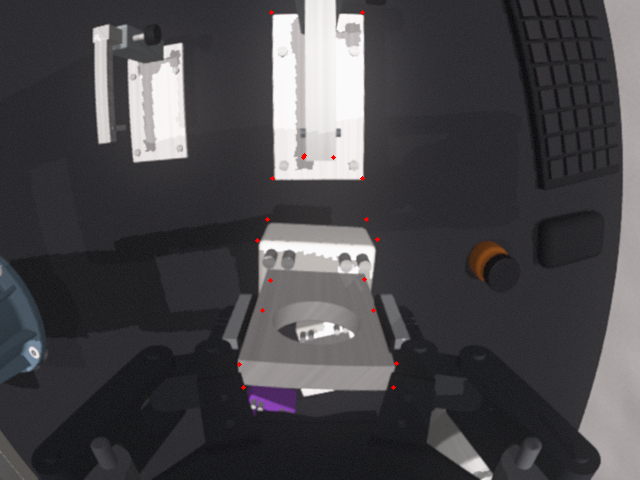

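View pics/s2.png

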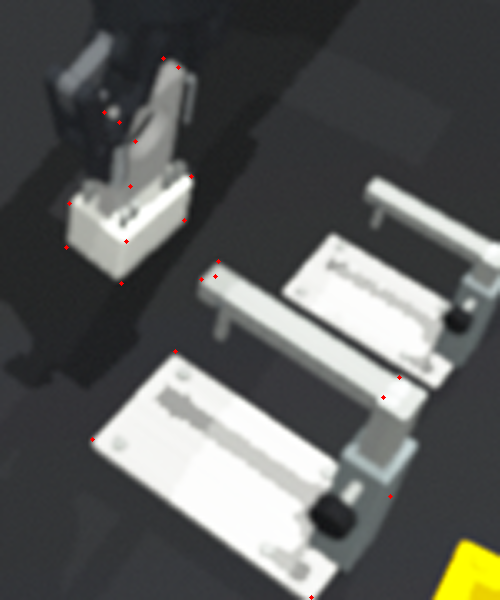

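The wrist view shows the foot plate and carrier on the overlay, with the peg tip at about (304..338, 160). In the scene view the peg overlay for h = 0.18 fits, with the tip at (200,280)–(216,262). I'll check h quantitatively with the wrist view.

```bash
python3 - <<'E'
from h import *
from bench import viewer
w=cv2.imread("pics/w2raw.png",0);k=viewer.get_calibration("wrist")
f=240/np.tan(np.radians(k["vfov"]/2))
def wp(X):
    c=X@k["R"].T+k["t"]; r=np.hypot(c[:,0],c[:,1]); return np.array([k["cx"],k["cy"]])+c[:,:2]*(f*np.arctan2(r,c[:,2])/r)[:,None]
for h in(.165,.175,.18,.185,.195):
    q=wp(place(np.array([[-.008,-.048,h],[.008,-.048,h],[-.008,0,h],[.008,0,h]]),.559,.172,-.187)); print(h,q.round(1).tolist())
for r in(60,100,140): print(r,w[r,296:350].tolist())
print("col320",w[145:182,320].tolist())
print("col310",w[145:182,310].tolist())
c=cv2.resize(w[0:190,260:380],(480,760),interpolation=cv2.INTER_CUBIC)[160:760]
cv2.imwrite("pics/w3.png",c)
E
```

```text
0.165 [[303.8, 155.3], [331.8, 155.3], [303.4, 72.2], [331.9, 72.2]]
0.175 [[303.2, 157.0], [332.5, 156.9], [302.7, 69.8], [332.7, 69.8]]
0.18 [[302.9, 157.9], [332.9, 157.8], [302.4, 68.5], [333.1, 68.5]]
0.185 [[302.6, 158.8], [333.4, 158.7], [302.1, 67.2], [333.5, 67.2]]
0.195 [[301.9, 160.8], [334.3, 160.7], [301.3, 64.3], [334.5, 64.3]]
60 [206, 188, 193, 193, 187, 186, 189, 192, 202, 224, 238, 240, 240, 240, 242, 241, 241, 240, 240, 239, 239, 240, 242, 244, 245, 244, 242, 239, 239, 238, 238, 240, 241, 242, 243, 243, 245, 245, 245, 245, 248, 250, 250, 250, 250, 250, 250, 250, 250, 250, 250, 250, 250, 250]
100 [226, 205, 192, 189, 186, 183, 186, 193, 197, 221, 236, 240, 238, 237, 238, 239, 239, 239, 238, 237, 238, 239, 240, 241, 241, 240, 240, 236, 235, 236, 236, 237, 237, 239, 241, 242, 242, 243, 240, 242, 247, 250, 250, 250, 250, 250, 249, 249, 250, 250, 250, 250, 250, 250]
140 [184, 161, 159, 159, 160, 155, 157, 162, 166, 181, 201, 214, 216, 215, 216, 216, 217, 216, 216, 214, 216, 217, 217, 218, 219, 217, 217, 214, 213, 212, 212, 210, 211, 217, 218, 219, 219, 220, 219, 221, 231, 240, 242, 241, 240, 241, 239, 238, 240, 241, 242, 240, 239, 240]
col320 [216, 218, 213, 213, 214, 214, 214, 215, 215, 211, 210, 210, 212, 211, 212, 219, 230, 236, 237, 237, 236, 237, 236, 236, 235, 236, 236, 236, 235, 237, 235, 238, 236, 222, 160, 89, 58]
col310 [213, 213, 213, 214, 211, 210, 211, 208, 208, 208, 211, 209, 212, 209, 206, 195, 173, 156, 153, 154, 155, 153, 154, 157, 194, 237, 241, 240, 239, 239, 238, 240, 241, 228, 172, 96, 57]
```

View pics/w3.png

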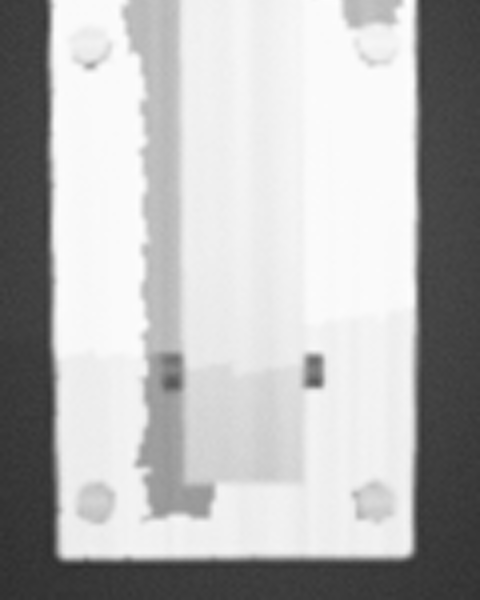

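{"op": "send_rows", "data": {"motion": "0.8 0 16 0.4 0;0.8 0 16 0.4 0;0.8 0 16 0.4 0;0.8 0 16 0.4 0;0.8 0 16 0.4 0"}}

```text
clock: 9.68
tool_pos: [0.5404, 0.0685, 0.1549]
orientation: [-1.571, -0.0, -1.758]
wrist_force: [0.4, -0.5, -4.5]
grip_width: 0.58
```

{"op": "send_rows", "data": {"motion": "0.8 -10 0 0 0;0.8 -10 0 0 0;0.8 -10 0 0 0;0.8 0 0 0 0;0.8 0 0 0 0"}}

```text
clock: 10.3
tool_pos: [0.5462, 0.098, 0.1566]
orientation: [-1.57, -0.0, -1.758]
wrist_force: [-0.0, 0.1, -4.0]
grip_width: 0.58
```

```bash
python3 - <<'E'
from h import *
from bench import viewer
S=lambda x,y:place(np.array([[x,y,0]]),.559,.172,-.187)[0,:2]
togo([*S(0.0014,.012),.1555],-.187-np.pi/2)
w=viewer.capture("wrist");s=viewer.capture("scene")
a=cv2.resize(w[100:400,200:440],(480,600));b=cv2.resize(s[200:320,340:404],(320,600),interpolation=cv2.INTER_CUBIC)
cv2.imwrite("pics/n4.png",np.hstack([a,b])[:,:,::-1])
E
```

```text
pos [0.5462 0.098  0.1566] rpy [-1.57  -0.    -1.758] F [-0.04  0.07 -4.  ] t 10.3 g 0.58
shift x,y,z mm [-87.1   1.1   0.2] turn 0.0
```

View pics/n4.png

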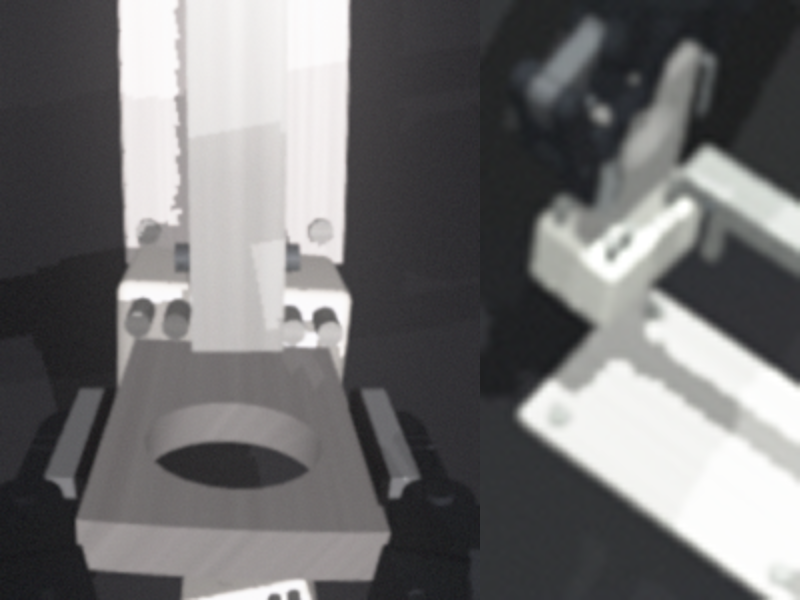

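The peg (centre column 238 in the crop) lines up with the eye (234), and the height looks right. I'll advance gently and watch the force.

{"op": "send_rows", "data": {"motion": "0.8 -6 0 0.2 0;0.8 -6 0 0.2 0;0.8 -6 0 0 0;0.8 -5 0 0 0;0.8 -5 0 0 0"}}

```text
clock: 11.02
tool_pos: [0.5517, 0.1257, 0.1563]
orientation: [-1.571, -0.0, -1.758]
wrist_force: [-0.3, -0.2, -3.9]
grip_width: 0.576
```

{"op": "send_rows", "data": {"motion": "0.8 -3 0 0 0;0.8 -3 0 0 0;0.8 -3 0 0 0;0.8 -3 0 0 0;0.8 -3 0 0 0"}}

```text
clock: 11.65
tool_pos: [0.5545, 0.1402, 0.1563]
orientation: [-1.571, -0.0, -1.758]
wrist_force: [-0.9, -0.5, -3.7]
grip_width: 0.581
```

{"op": "send_rows", "data": {"motion": "0.8 -5 0 0 0;0.8 -5 0 0 0;0.8 -5 0 0 0;0.8 -5 0 0 0;0.8 -5 0 0 0"}}

```text
clock: 12.28
tool_pos: [0.5592, 0.165, 0.1563]
orientation: [-1.571, 0.0, -1.758]
wrist_force: [0.8, 0.8, -4.1]
grip_width: 0.579
```

{"op": "send_rows", "data": {"motion": "0.8 -6 0 0 0;0.8 -6 0 0 0;0.8 -6 0 0 0;0.8 -4 0 0 0;0.8 -3 0 0 0"}}

```text
clock: 12.9
tool_pos: [0.5639, 0.1895, 0.1563]
orientation: [-1.571, -0.0, -1.758]
wrist_force: [0.8, 0.5, -5.2]
grip_width: 0.581
```

```bash
python3 - <<'E'
from h import *
from bench import viewer
S=lambda x,y:place(np.array([[x,y,0]]),.559,.172,-.187)[0,:2]
togo([*S(0.0014,.014),.1555],-.187-np.pi/2)
s=viewer.capture("scene"); b=cv2.resize(s[190:310,350:460],(550,600),interpolation=cv2.INTER_CUBIC)
cv2.imwrite("pics/n5.png",b[:,:,::-1])
E
```

```text
pos [0.5639 0.1895 0.1563] rpy [-1.571 -0.    -1.758] F [ 0.83  0.46 -5.22] t 12.9 g 0.581
shift x,y,z mm [ 4.1  0.8 -0.1] turn -0.0
```

View pics/n5.png

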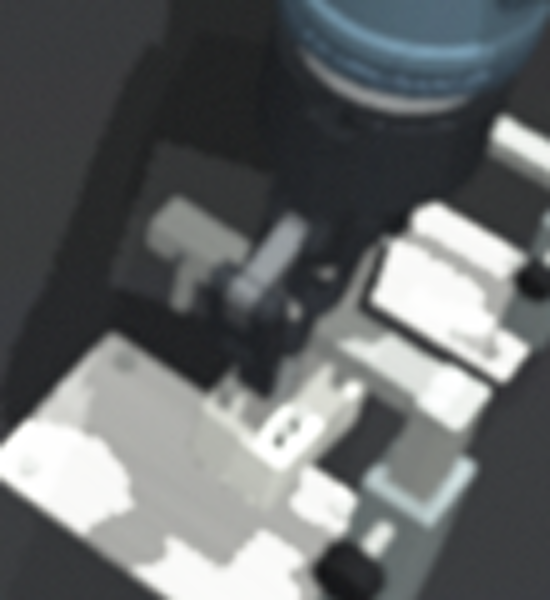

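The keeper shows hanging straight down outside the carrier at crop (185,285). Now I'll draw back.

{"op": "send_rows", "data": {"motion": "0.8 0 0 0 0;0.8 8 0 0 0;0.8 10 0 0 0;0.8 10 0 0 0;0.8 6 0 0 0"}}

```text
clock: 13.58
tool_pos: [0.5574, 0.1548, 0.1564]
orientation: [-1.571, -0.0, -1.759]
wrist_force: [0.0, 0.2, -3.5]
grip_width: 0.575
```

{"op": "send_rows", "data": {"motion": "0.8 1 0 0 0;0.8 1 0 0 0;0.8 1 0 0 0;0.8 1 0 0 0;0.8 1 0 0 0"}}

```text
clock: 14.2
tool_pos: [0.5565, 0.151, 0.1562]
orientation: [-1.571, -0.0, -1.758]
wrist_force: [-0.3, -0.5, -4.0]
grip_width: 0.581
```

{"op": "send_rows", "data": {"motion": "0.8 1 0 0 0;0.8 1 0 0 0;0.8 1 0 0 0;0.8 0 0 0 0;0.8 0 0 0 0"}}

```text
clock: 14.82
tool_pos: [0.556, 0.1479, 0.1563]
orientation: [-1.571, 0.0, -1.758]
wrist_force: [0.4, 0.0, -3.8]
grip_width: 0.578
```

{"op": "send_rows", "data": {"motion": "0.8 1 0 0 0;0.8 0.5 0 0 0;0.8 0.5 0 0 0;0.8 0 0 0 0;0.8 0 0 0 0"}}

```text
clock: 15.45
tool_pos: [0.5557, 0.1464, 0.1564]
orientation: [-1.571, 0.001, -1.758]
wrist_force: [1.8, 4.8, -4.2]
grip_width: 0.577
```

{"op": "send_rows", "data": {"motion": "0.8 0.5 0 0 0;0.8 0.5 0 0 0;0.8 0.5 0 0 0;0.8 0 0 0 0;0.8 0 0 0 0"}}

```text
clock: 16.08
tool_pos: [0.5556, 0.146, 0.1564]
orientation: [-1.57, 0.003, -1.758]
wrist_force: [2.7, 9.1, -5.4]
grip_width: 0.583
```

That reads 9 N against the keeper, held for more than 0.1 s. Next I'll move off inward and lower onto the peg.

{"op": "send_rows", "data": {"motion": "0.8 -5 0 0 0;0.8 -7 0 0 0;0.8 -7 0 0 0;0.8 -5 1 0 0;0.8 0 2 0 0"}}

```text
clock: 16.7
tool_pos: [0.5598, 0.1684, 0.1532]
orientation: [-1.571, -0.0, -1.757]
wrist_force: [-0.6, 0.6, -4.0]
grip_width: 0.577
```

{"op": "send_rows", "data": {"motion": "0.8 0 1 0 0;0.8 0 1 0 0;0.8 0 1 0 0;0.8 0 0 0 0;0.8 0 0 0 0"}}

```text
clock: 17.32
tool_pos: [0.5598, 0.168, 0.1503]
orientation: [-1.571, 0.0, -1.758]
wrist_force: [-0.3, -0.6, -3.5]
grip_width: 0.581
```

{"op": "send_rows", "data": {"motion": "0.8 0 0.5 0 0;0.8 0 0.5 0 0;0.8 0 0.5 0 0;0.8 0 0 0 0;0.8 0 0 0 0"}}

```text
clock: 17.95
tool_pos: [0.5598, 0.1681, 0.1488]
orientation: [-1.571, 0.0, -1.758]
wrist_force: [-0.5, -0.0, -3.4]
grip_width: 0.581
```

{"op": "send_rows", "data": {"motion": "0.8 0 0.5 0 0;0.8 0 0.5 0 0;0.8 0 0.5 0 0;0.8 0 0 0 0;0.8 0 0 0 0"}}

```text
clock: 18.58
tool_pos: [0.5598, 0.1681, 0.1473]
orientation: [-1.571, 0.0, -1.758]
wrist_force: [-0.6, -0.0, -4.0]
grip_width: 0.58
```

{"op": "send_rows", "data": {"motion": "0.8 0 0.5 0 0;0.8 0 0.5 0 0;0.8 0 0.5 0 0;0.8 0 0 0 0;0.8 0 0 0 0"}}

```text
clock: 19.2
tool_pos: [0.5598, 0.1681, 0.1458]
orientation: [-1.571, 0.0, -1.758]
wrist_force: [0.0, 0.3, -4.1]
grip_width: 0.577
```

{"op": "send_rows", "data": {"motion": "0.8 0 0.5 0 0;0.8 0 0.5 0 0;0.8 0 0.5 0 0;0.8 0 0 0 0;0.8 0 0 0 0"}}

```text
clock: 19.82
tool_pos: [0.5602, 0.1681, 0.1448]
orientation: [-1.57, 0.0, -1.758]
wrist_force: [-0.9, 0.4, 2.8]
grip_width: 0.578
```

{"op": "send_rows", "data": {"motion": "0.8 0 0.5 0 0;0.8 0 0.5 0 0;0.8 0 0.5 0 0;0.8 0 0 0 0;0.8 0 0 0 0"}}

```text
clock: 20.45
tool_pos: [0.5604, 0.1681, 0.1445]
orientation: [-1.569, 0.0, -1.758]
wrist_force: [-4.4, -1.1, 9.8]
grip_width: 0.582
```

The peg now bears the carrier. I'll ease up a little and open slowly.

{"op": "send_rows", "data": {"motion": "0.8 0 -0.5 0 0;0.8 0 -0.5 0 0;0.8 0 0 0 0;0.4 0 0 0 0;0.38 0 0 0 0", "force": 20}}

```text
clock: 21.08
tool_pos: [0.5595, 0.1681, 0.1433]
orientation: [-1.571, -0.0, -1.758]
wrist_force: [-0.1, -1.1, -0.3]
grip_width: 0.622
```

{"op": "send_rows", "data": {"motion": "0.3 0 0 0 0;0.2 0 0 0 0;0.1 0 0 0 0;0 0 0 0 0;0 0 0 0 0"}}

```text
clock: 21.7
tool_pos: [0.5598, 0.1681, 0.1438]
orientation: [-1.571, -0.0, -1.758]
wrist_force: [0.5, 0.5, -0.5]
grip_width: 1.004
```

{"op": "send_rows", "data": {"motion": "0 0 -10 0 0;0 0 -20 0 0;0 0 -30 0 0;0 0 -30 0 0;0 0 -30 0 0"}}

```text
clock: 22.32
tool_pos: [0.5599, 0.1681, 0.2657]
orientation: [-1.57, 0.0, -1.758]
wrist_force: [0.9, -0.4, 0.1]
grip_width: 1.0
```

{"op": "send_rows", "data": {"motion": "0 0 -30 0 0;0 40 0 0 0;0 60 0 0 0;0 60 0 0 0;0 40 0 0 0"}}

```text
clock: 22.95
tool_pos: [0.522, -0.0306, 0.2948]
orientation: [-1.569, -0.0, -1.759]
wrist_force: [0.7, -0.4, -0.4]
grip_width: 0.994
```

```bash
python3 - <<'E'
from h import *
from bench import viewer
togo([.5,0,.2],-1.758)
o=[]
for c,(x,y,w,h) in(("scene",(330,190,130,120*130//120)),("wrist",(160,0,320,320))):
    s=viewer.capture(c); o.append(cv2.resize(s[y:y+h,x:x+w],(400,400),interpolation=cv2.INTER_CUBIC))
cv2.imwrite("pics/n6.png",np.hstack(o)[:,:,::-1])
E
```

```text
pos [ 0.522  -0.0306  0.2948] rpy [-1.569 -0.    -1.759] F [ 0.72 -0.44 -0.44] t 22.95 g 0.994
shift x,y,z mm [-26.   94.8 -27.4] turn -0.1
```

View pics/n6.png

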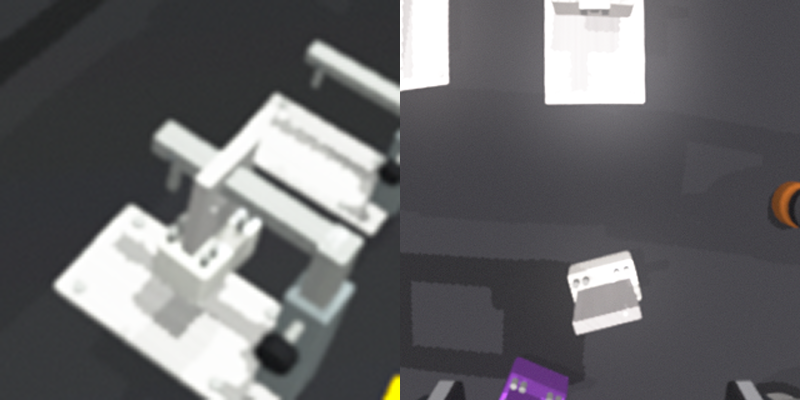

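The carrier hangs upright on the peg at crop (210,220), the keeper is down at (173,178), and the spare is undisturbed. I'll let any swing settle, then hand in.

{"op": "send_rows", "data": {"motion": "0 0 0 0 0;0 0 0 0 0;0 0 0 0 0;0 0 0 0 0;0 0 0 0 0"}}

```text
clock: 23.68
tool_pos: [0.5226, -0.028, 0.2937]
orientation: [-1.571, 0.0, -1.757]
wrist_force: [-0.1, -0.1, 0.8]
grip_width: 0.998
```

{"op": "send_rows", "data": {"motion": "0 0 0 0 0;0 0 0 0 0;0 0 0 0 0;0 0 0 0 0;0 0 0 0 0"}}

```text
clock: 24.3
tool_pos: [0.5225, -0.0285, 0.2938]
orientation: [-1.571, -0.0, -1.758]
wrist_force: [-0.7, 0.0, 0.3]
grip_width: 1.001
```

{"op": "send_rows", "data": {"motion": "0 0 0 0 0;0 0 0 0 0;0 0 0 0 0;0 0 0 0 0;0 0 0 0 0"}}

```text
clock: 24.92
tool_pos: [0.5226, -0.0284, 0.2938]
orientation: [-1.571, 0.0, -1.758]
wrist_force: [-0.5, -0.0, -0.3]
grip_width: 0.996
```

```bash
python3 - <<'E'
from bench import viewer,hand_in
import numpy as np
a=viewer.capture("scene").astype(int);[viewer.capture("scene") for _ in range(4)];b=viewer.capture("scene").astype(int)
print("motion in stand area",np.abs(a-b)[190:310,340:460].mean(), "elsewhere",np.abs(a-b)[300:470,250:440].mean())
print(hand_in())
E
```

```text
motion in stand area 0.7060185185185185 elsewhere 0.7595665634674923
the job is handed in; nothing more can be done
None
```

The carrier with the eye now hangs freely on the travel peg of the large white stand, and I handed the job in at about 25 s. No verdict came back.

I slid the eye along the peg past the keeper until the keeper fell shut. Then I drew it back against the keeper, with the wrist force reading about 5 to 9 N, moved it inward again, set it on the peg and let go.

- **Hanging:** the last scene picture shows the carrier upright on the peg with the keeper straight down. The robot is well clear.
- **Still:** frames taken about 0.25 s apart showed no movement in the stand area beyond picture noise.
- **Other things:** the solid carrier and the jar looked undisturbed in the last pictures. I did not measure the other carrier, the canister or the jar again; the arm never went near the jar and kept clear of the canister.
- **Disagreement:** the carrier met the peg about 3 mm lower than expected from the height I used (0.183 m). The two fixed cameras had given about 0.180 m. It was within the eye's clearance and caused no trouble.
- **Not directly confirmed:** I read the keeper's angle only from pictures, and its lift during the slide was not seen at all. The draw-back force is the wrist reading, not the contact force itself.

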